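# Step the lamp's filter wheel on by four clicks and open the shutter

## Robot

A 7-joint arm with a two-finger parallel gripper is mounted at the origin on the work surface. World frame = base frame: x ahead of the robot, y to its left, z up, the work surface at z = 0. Lengths are in m, angles in rad, forces in N, time in s.
With the tool pointing down it reaches from about 0.4 to 0.875 m from the base axis. Payload 19.3 kg.
Tool frame: the origin (TCP) lies at the very end of the fingers, on their centre line; the grasp point (between the pads) lies 19 mm behind it; z points along the fingers, y is the direction in which the jaws open and shut (so a half turn about z gives the same grasp; the last joint's range is limited). The gripper opens to 85 mm and grips with 20 to 120 N. Pads are 22 mm wide; open, the fingers measure 114 mm over their backs; the gripper's body (76 mm by 85 mm) begins 54 mm behind the grasp point. The pads swing forward as they close: fully open they stand 13 mm farther back than shut.
Start: joints at [1.181, 0.521, -0.036, 1.599, 0.021, 1.021, -0.113], TCP at [0.196, -0.593, 0.209] pointing down, gripper open.
Joint ranges: [-2.91, 2.91], [-0.3, 2.13], [-1.5, 1.42], [0.17, 2.43], [-1.26, 4.41], [0.16, 1.93], [-2.52, 2.52]. Speed limits (rad/s): [1.89, 1.89, 2.39, 2.39, 3.01, 3.01, 3.01].

## Interface

Orientations are given as [roll, pitch, yaw] about the fixed x, y, z axes, in that order (R = Rz(yaw) Ry(pitch) Rx(roll)).
In Python, from workcell import telemetry, imaging, ticket gives the robot as it stands.
- The arm moves only by the tool carry_out, never from a script. Its argument "series" is a list of rows, each a list of 7 numbers: the shift along the tool's x, y, z in m, then the turn, a rotation vector about the tool's x, y, z in rad, then the closure in counts, from 0 (fully open) to 255 (shut). In form: [[tx, ty, tz, ax, ay, az, jaw], ...]. A call has 1 to 10 rows; each row is the pose to reach, as a shift and turn from the pose commanded when the call began, along the tool's axes at that moment; what a row does not reach only later rows make up. A row lasts 1/8 s, in which the tool goes at most 62.5 mm and 10.7 degrees, less where a joint would pass 70% of its speed; a pose out of reach is approached as far as the arm can. A call with a gripper value outside its range is refused whole. The fingers move at their own pace and stop on an object; "force" is the grip in N (left out, the last holds). Time passes only in rows, so rows that repeat a pose let the fingers close. It gives the time, the measured TCP pose, the force and the opening at its end, in the units of the state.
- telemetry.observe(): the state, without advancing time (a new reading comes with each control period).
- imaging.grab_frame(name): name is "scene" or "top" or "wrist"; returns (picture, depth): 384x512x3 uint8, blue, green, red; 384x512 float32, m along the optical axis (not along the pixel's ray), 0 where there is no reading.
- imaging.camera_info(name): a dict with "mtx" (3x3 intrinsics, pixels), "extrinsics" (4x4, takes a point from camera to world coordinates); the wrist camera has in their place "hand_eye" (4x4, takes a point from camera to tool coordinates, whose origin is the TCP and whose axes are the flange's). Camera axes: x right, y down, z forward; pixel columns grow to the right and rows downward; lengths in m; the calibration is good to about 2 mm. A picture is of the moment at which its call begins: read the wrist's pose just before it. camera_info takes no time and is no camera call.
- ticket.job_done(): hands the job in, once; it reports no verdict.
The state is a dict: "clock": time; "qpos": joint angles; "qd": joint speeds; "joint_efforts": joint torques, N m; "position": TCP position; "tool_rot": TCP orientation; "force": force on the tool from outside, world axes, zero at the start; "moment": the same for the moment, N m; "grip_width": finger opening in m.
Only numpy, scipy, OpenCV 4.12 (cv2) and the standard library are available. Lean on these libraries where they do the work, as an engineer would, in place of code of your own. Each camera call takes 0.05 s, during which the arm holds its last target.

## Task

The inspection lamp that lights the old book board carries a black filter wheel with coloured glasses, lying flat on its top. With a fingertip in the notches of its rim, gently push the wheel round clockwise (seen from above) by exactly four clicks, not running past the fourth, so that it rests in its click stop; then press the green shutter button on the lamp fully down and let it come up again. Do not force the wheel or shift the lamp, and leave everything else where it is.

Things in the scene. Friction and masses are not known exactly. Their poses are not given: they have to be found in the camera images.
- lamp: Inspection lamp (light source) on the bench: light grey housing on rubber feet, about 4.5 kg, standing loose. Origin at bench level on the vertical axis of the filter wheel, z up. Its front, with a small dark display, faces its own -x. Housing x from -115 to +140 mm, y from -120 to +120 mm, top 66 mm above the bench.
- bracket_top (a point): Middle of the top, 126 mm above the bench, of the dark bracket on the back of the lamp's housing. The bracket (lamp x +25 to +133 mm, y -28 to +28 mm) reaches over the far edge of the filter wheel, 9 mm clear above it.
- light_head (a point): Tip of the light head that points down on the book board, at the end of a stiff goose-neck 15 mm thick. The neck rises from the back of the bracket (lamp x +112, y 0) to 235 mm above the bench and bends over the lamp's -y side to this point, at lamp x +30, y -223 mm, 140 mm above the bench.
- wheel_hub (a point): Centre of the filter wheel at the height of its upper face, 88 mm above the bench; the axis is vertical. The wheel is a black disc 124 mm across and 12 mm thick, with 10 mm of air under it, a ring of coloured glasses at 45 mm radius, and a middle hub 32 mm across standing 10 mm above the face. Twelve lobes stand out from its rim, with notches between.
- rim_front (a point): Fixed point of the lamp: the front of the wheel's rim, 75 mm from the axis on the lamp's -x side, at the height of the upper face. In every click stop a notch is centred here. Notches: twelve, 30 degrees apart, 26 mm wide between the lobes' ends, 19 mm deep. Lobes: 13 mm wide, round ends of 6.5 mm radius centred 75 mm from the axis, 12 mm thick like the disc.
- wheel_white (a point): Middle of the one white lobe of the rim, on the upper face, 75 mm from the wheel's axis; it turns with the wheel. With the wheel joint at 0 it lies 15 degrees counterclockwise (seen from above) of rim_front; each click clockwise carries it 30 degrees clockwise.
- wheel (a joint): Turn of the filter wheel (rad), growing clockwise seen from above, endless. Click stops at every multiple of 0.5236 (30 degrees). It starts in one of the stops 0 to 5 (0 to 2.62); only the turn from there counts. About 4 to 5 N at the lobes pushes it over the crest, 15 degrees from a stop; past it a spring ball snaps it into the next stop, where it rests.
- shutter_top (a point): Centre of the top of the green shutter button, 22 mm across, on the lamp's top at its front corner (lamp x -88, y -94 mm), 88 mm above the bench when up; its black collar is 38 mm across and 78 mm high. It is pressed straight down.
- shutter (a joint): Travel of the shutter button in m: 0 up, 0.006 fully down (5 N); it springs back when let go.
- board: Old leather-covered wooden book board 200 x 140 x 12 mm lying beside the lamp under its goose-neck; origin at the centre of its underside, x along its length. To be left alone.
- wash_bottle: White wash bottle, 68 mm across, red cap and bent red spout (along its -x), 195 mm tall; origin at the centre of its foot. To be left alone.
- beaker: Empty glass beaker 60 mm across, 80 mm tall, beside the lamp; origin at the centre of its foot. To be left alone.
- vial: Small amber vial 26 mm across with white cap, 56 mm tall, beside the lamp; origin at the centre of its foot. To be left alone.
- microscope: Black hand-held digital microscope 34 mm across standing upright in a round foot 90 mm across, 136 mm tall; origin at the centre of the foot's underside. To be left alone.
- spatula: Conservator's spatula, wooden handle and steel blade, 160 mm long along its x, 10 mm high, lying on the bench; origin near its middle, at bench level. To be left alone.
- mouse: Black computer mouse 100 x 58 x 30 mm on a black mat 3 mm thick; origin at the centre of its underside. To be left alone.

How it is judged:
By the outcome, as a careful person would: the job done as asked, in the order asked, and still so for the second after the job is handed in, with the robot touching nothing.
It also fails if it takes over 67 s, if anything falls off the work surface, if the arm or the gripper's body presses on something with over 40 N, if the wrist force passes 120 N, or if a joint passes its speed limit or range.

## Working session

There is one attempt and no reset: what is moved stays moved. The work goes in short steps, Python scripts to look and compute and a tool call to move; the robot and the scene stay as the last step left them, time stands still between calls to the robot, and variables do not carry over. Pictures are saved under pics/ and viewed, and the job is handed in when it is done.

Besides the shell and the picture viewer there is one more tool, called after "Call:" by a JSON object that holds its "fn" and its "kwargs", one argument or row to a line. carry_out: Moves the arm, as the interface text tells. Its arguments: {"type":"object","properties":{"series":{"type":"array"},"force":{"type":"number"}},"required":["series"]}

```bash
mkdir -p pics
python3 - <<'E'
from workcell import telemetry, imaging
import cv2,numpy as np
print(telemetry.observe())
for n in("scene","top","wrist"):
    p,d=imaging.grab_frame(n); cv2.imwrite(f"pics/{n}0.png",p); np.savez(f"pics/{n}0.npz",p=p,d=d)
    i=imaging.camera_info(n); print(n,{k:np.round(v,4).tolist() if not isinstance(v,str) else v for k,v in i.items()})
E
```

```text
{'clock': 0.0, 'qpos': array([ 1.1807712 ,  0.52199833, -0.03630473,  1.59999926,  0.02117303,
        1.02113213, -0.11282508]), 'qd': array([-0.00141332, -0.00098648, -0.00114526, -0.00122112,  0.00024424,
       -0.00193408,  0.00086508]), 'joint_efforts': array([ 4.22688987e-03, -9.27065992e+01,  1.98104873e+00, -3.69934523e+01,
        1.77542714e-02,  8.11497797e-03,  1.49198098e-05]), 'position': array([ 0.19634041, -0.59296807,  0.20803891]), 'tool_rot': array([-3.14044186e+00,  7.21119152e-05,  3.19756203e-01]), 'force': array([-0.15089956,  0.46744215, -0.31283963]), 'moment': array([ 0.02344787,  0.04107508, -0.01486415]), 'grip_width': 0.08559528840198939}
scene {'mtx': [[367.1882, 0.0, 252.9535], [0.0, 367.1882, 196.2116], [0.0, 0.0, 1.0]], 'extrinsics': [[0.8213, 0.4592, -0.3385, 0.9249], [0.5705, -0.6603, 0.4885, -0.5222], [0.0008, -0.5943, -0.8042, 1.1222], [0.0, 0.0, 0.0, 1.0]]}
top {'mtx': [[455.2244, 0.0, 255.1704], [0.0, 455.2244, 189.1063], [0.0, 0.0, 1.0]], 'extrinsics': [[0.0212, -0.9859, 0.1663, 0.2172], [-0.9998, -0.0211, 0.0023, 0.1069], [0.0012, -0.1663, -0.9861, 1.7425], [0.0, 0.0, 0.0, 1.0]]}
wrist {'mtx': [[293.6146, 0.0, 253.6661], [0.0, 293.6146, 196.7541], [0.0, 0.0, 1.0]], 'hand_eye': [[-0.0005, -0.9653, -0.2611, 0.0657], [1.0, -0.0007, 0.0006, -0.0001], [-0.0008, -0.2611, 0.9653, -0.1644], [0.0, 0.0, 0.0, 1.0]]}
```

View pics/scene0.png

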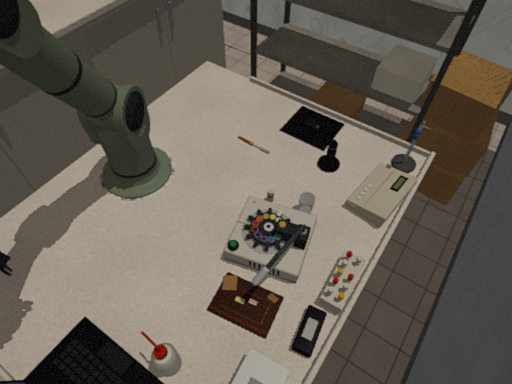

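View pics/top0.png

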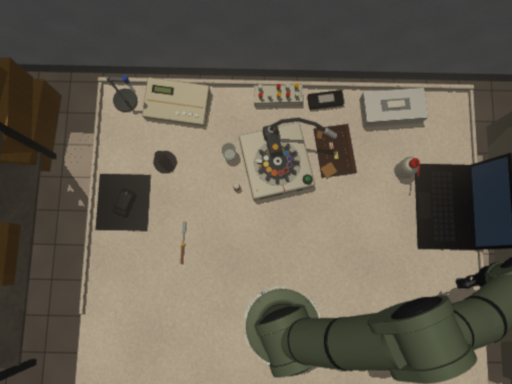

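The scene view shows the lamp around px (270,235), with its green button at (233,244). In the top view the wheel hub is near (278,161) and the button at (307,180). I'll zoom in on both.

```bash
cat > h.py <<'E'
import numpy as np,cv2
from workcell import telemetry, imaging
def ray(n,u,v,z):
    i=imaging.camera_info(n);K=i["mtx"];T=i["extrinsics"]
    d=T[:3,:3]@np.linalg.solve(K,[u,v,1.]);o=T[:3,3]
    return o+d*(z-o[2])/d[2]
def proj(n,P,T=None):
    i=imaging.camera_info(n);T=i["extrinsics"] if T is None else T
    c=np.linalg.inv(T)@np.append(P,1);q=i["mtx"]@c[:3];return q[:2]/q[2]
def R3(rpy):
    from scipy.spatial.transform import Rotation as R
    return R.from_euler('xyz',rpy).as_matrix()
E
python3 - <<'E'
import cv2
a=cv2.imread('pics/top0.png')[110:215,215:355];b=cv2.imread('pics/scene0.png')[180:300,200:330]
cv2.imwrite('pics/tz.png',cv2.resize(a,None,fx=5.5,fy=5.5,interpolation=cv2.INTER_CUBIC))
cv2.imwrite('pics/sz.png',cv2.resize(b,None,fx=5,fy=5,interpolation=cv2.INTER_CUBIC))
E
```

```text
(no output)
```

View pics/tz.png

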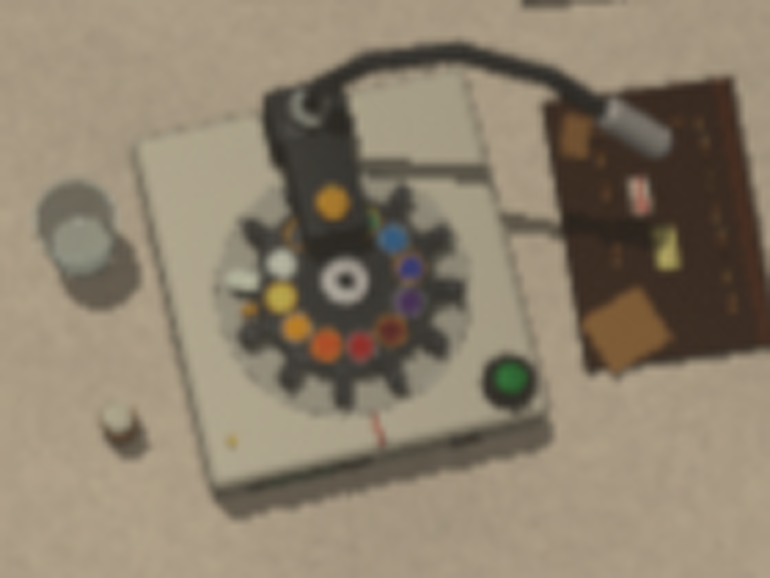

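View pics/sz.png

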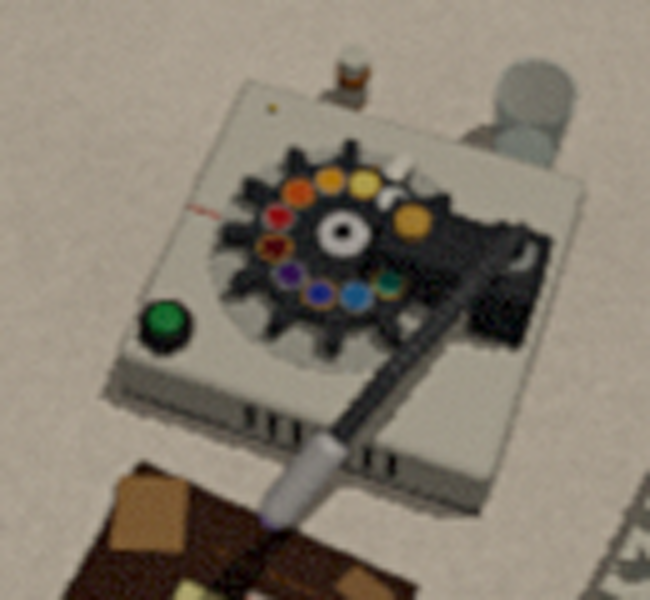

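The white lobe is at about zoom (243,280) and the hub at (345,280). The red front mark is at (377,430) and the button at (511,378). That puts white roughly 75° clockwise of the front, which is stop 3. Next I'll look at the fingers in the wrist picture and compute the geometry.

Run:
```python
from h import *
from scipy.optimize import least_squares
t=lambda a,b:(215+a/5.5,110+b/5.5); s=lambda a,b:(200+a/5,180+b/5)
# lamp-frame points
obs=[("top",t(345,280),(0,0,.098)),("top",t(511,378),(-.088,-.094,.088)),("top",t(135,142),(.14,.12,.066)),("top",t(217,492),(-.115,.12,.066)),("top",t(463,75),(.14,-.12,.066)),
("top",t(548,408),(-.115,-.12,.066)),
("scene",s(343,232),(0,0,.098)),("scene",s(167,320),(-.088,-.094,.088)),("scene",s(250,80),(-.115,.12,.066)),("scene",s(583,180),(.14,.12,.066)),("scene",s(122,360),(-.115,-.12,.066)),("scene",s(478,482),(.14,-.12,.066))]
def W(p,P):
    c,si=np.cos(p[2]),np.sin(p[2]);return np.array([p[0]+c*P[0]-si*P[1],p[1]+si*P[0]+c*P[1],P[2]])
f=lambda p:np.concatenate([proj(n,W(p,P))-np.array(uv) for n,uv,P in obs])
for sel in (range(12),range(6),range(6,12)):
    g=lambda p:f(p).reshape(-1,2)[list(sel)].ravel()
    r=least_squares(g,[.55,.05,.2],loss='soft_l1');print(np.round(r.x,4),np.round(r.fun.reshape(-1,2),1).tolist())
    if len(sel)==12:p=r.x
for n,uv in(("top",t(243,280)),("scene",s(400,166))):
    w=ray(n,*uv,.088);d=w[:2]-p[:2];print(n,"white",w,"cw from front deg",np.degrees(p[2]+np.pi-np.arctan2(d[1],d[0]))%360,np.hypot(*d))
for nm,u in(("beaker",(255,0)),):pass
```

```text
[0.6038 0.0274 0.253 ] [[0.6, -0.4], [0.6, -0.8], [-1.0, -1.3], [-0.6, -0.5], [0.4, -3.0], [1.7, 0.2], [-0.7, -0.1], [-1.1, -0.7], [-1.9, -1.3], [0.8, -0.6], [-2.6, -1.2], [2.4, 0.0]]
[0.601  0.0286 0.2536] [[0.3, 0.3], [0.3, -0.0], [-1.3, -0.5], [-0.9, 0.3], [0.1, -2.3], [1.4, 1.0]]
[0.6071 0.0271 0.2548] [[0.1, 0.4], [-0.3, -0.1], [-1.2, -0.7], [1.5, -0.2], [-1.9, -0.6], [3.3, 0.6]]
top white [0.60298495 0.09815189 0.088     ] cw from front deg 103.80326403784866 0.07073012020221559
scene white [0.60560964 0.09948527 0.088     ] cw from front deg 105.90278300988355 0.07207994919541565
```

View pics/wrist0.png

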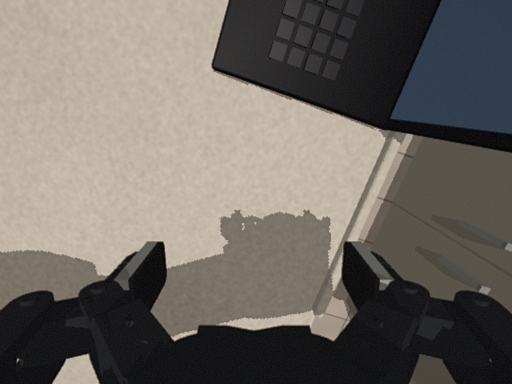

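White is at about 105° clockwise of the front by calibration, so the wheel is in stop 4. The lamp sits at about (0.603, 0.028) with yaw 0.253. I'll shut the jaws and move above the wheel front for a close look.

Call:
{"fn": "carry_out", "kwargs": {
  "series": [
    [0.04,-0.037,0,0,0,0,255],
    [0.085,-0.08,0,0,0,0,255],
    [0.13,-0.122,0,0,0,0,255],
    [0.175,-0.164,0,0,0,0.02,255],
    [0.22,-0.205,0,0,0,0.03,255],
    [0.265,-0.247,0,0,0,0.04,255],
    [0.31,-0.289,0,0,0,0.05,255],
    [0.355,-0.33,0,0,0,0.06,255],
    [0.4,-0.372,0,0,0,0.067,255],
    [0.44,-0.41,0,0,0,0.067,255]
  ]
}}

```text
clock: 1.4
position: [0.486, -0.0637, 0.2086]
tool_rot: [3.142, -0.0, 0.253]
force: [0.8, -1.1, 0.6]
grip_width: 0.0002
```

Call:
{"fn": "carry_out", "kwargs": {
  "series": [
    [0.05,-0.045,0,0,0,0,255],
    [0.062,-0.056,0,0,0,0,255],
    [0.062,-0.056,0,0,0,0,255],
    [0.062,-0.056,0,0,0,0,255]
  ]
}}

```text
clock: 1.9
position: [0.5307, 0.0027, 0.2084]
tool_rot: [3.141, 0.001, 0.251]
force: [-1.0, 0.2, 0.1]
grip_width: -0.0002
```

Run:
```python
from h import *
o=telemetry.observe();print({k:np.round(v,3).tolist() for k,v in o.items()})
p,d=imaging.grab_frame("wrist");cv2.imwrite("pics/w1.png",cv2.resize(p,None,fx=1.5,fy=1.5));np.savez("pics/w1.npz",p=p,d=d,pos=o['position'],rot=o['tool_rot'])
```

```text
{'clock': 1.9, 'qpos': [0.1, 0.384, -0.283, 1.837, 0.131, 0.939, -1.561], 'qd': [0.01, -0.005, 0.001, 0.0, 0.0, -0.0, -0.001], 'joint_efforts': [-1.824, -75.313, -3.187, -35.17, -0.039, -0.034, -0.04], 'position': [0.531, 0.003, 0.208], 'tool_rot': [3.141, 0.001, 0.251], 'force': [-1.012, 0.168, 0.118], 'moment': [0.029, 0.025, -0.01], 'grip_width': -0.0}
```

View pics/w1.png

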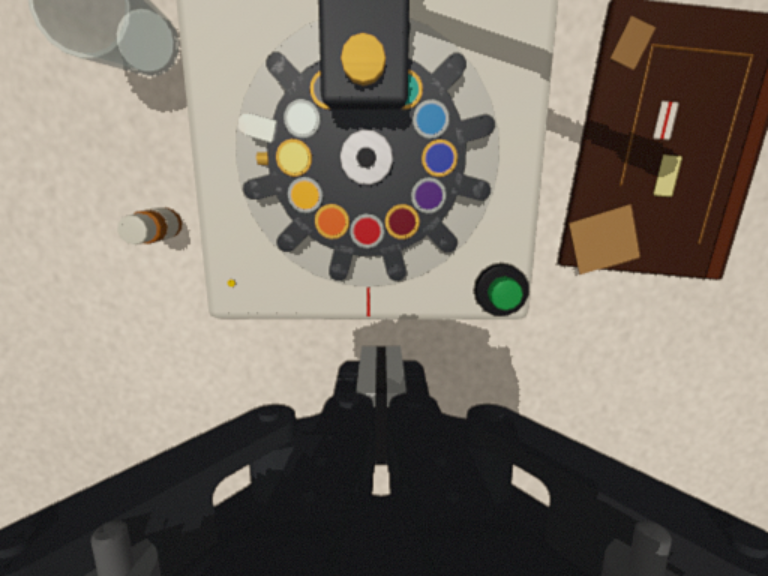

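The wrist view shows the shut fingertips at (380,365) in the scaled picture. The hub is at (366,157), the front lobes at (341,265) and (397,265), the red front mark at (368,302), and the button top at (507,293). Next I'll refine the lamp pose from the wrist camera and measure the finger cross-section.

Run:
```python
from h import *
D=np.load('pics/w1.npz');d=D['d'];i=imaging.camera_info("wrist");H=i["hand_eye"];K=i["mtx"]
T=np.eye(4);T[:3,:3]=R3(D['rot']);T[:3,3]=D['pos'];C=T@H
def W(u,v,z):
    r=C[:3,:3]@np.linalg.solve(K,[u/1.5,v/1.5,1]);o=C[:3,3];return o+r*(z-o[2])/r[2]
hub=W(366,157,.098);but=W(507,293,.088);l1=W(341,266,.088);l2=W(397,266,.088);red=W(368.5,302,.066);wh=W(259,128,.088)
for n,a in dict(hub=hub,but=but,l1=l1,l2=l2,red=red,white=wh).items():print(n,np.round(a,4),np.round(np.hypot(*(a-hub)[:2]),4),np.degrees(np.arctan2(*(hub-a)[1::-1])))
b=hub-but;print("yaw from button",np.arctan2(b[1],b[0])-np.arctan2(.094,.088),"from red",np.arctan2(*(hub-red)[1::-1]))
# fingers in tool frame
v,u=np.mgrid[0:384,0:512];m=(d>0)&(d<.25)
P=np.stack([(u-K[0,2])/K[0,0]*d,(v-K[1,2])/K[1,1]*d,d],-1)[m]@H[:3,:3].T+H[:3,3]
for z in range(0,-70,-5):
    s=P[(P[:,2]*1e3<z+2.5)&(P[:,2]*1e3>=z-2.5)]*1e3
    if len(s)>5:print(z,len(s),"x",s[:,0].min().round(1),s[:,0].max().round(1),"y",s[:,1].min().round(1),s[:,1].max().round(1))
# surface heights check
for nm,(a,c) in dict(hub=(366,142),housing=(440,300),lobe=(341,262)).items():
    uu,vv=int(a/1.5),int(c/1.5);zz=d[vv,uu];print(nm,zz and (C@np.append(np.linalg.solve(K,[uu,vv,1])*zz,1))[:3].round(4))
```

```text
hub [0.6028 0.0299 0.098 ] 0.0 0.0
but [ 0.5421 -0.082   0.088 ] 0.1273 61.54058525628849
l1 [0.5325 0.0298 0.088 ] 0.0703 0.0906638493021353
l2 [ 0.5416 -0.0059  0.088 ] 0.0709 30.361278037431845
red [0.5068 0.0053 0.066 ] 0.0991 14.36652749666142
white [0.6033 0.0973 0.088 ] 0.0674 -90.41802447788511
yaw from button 0.255732575314766 from red 0.2507432068950404
-25 46 x 10.3 11.0 y -6.5 6.2
-30 176 x 6.1 11.5 y -13.0 12.3
-35 240 x 6.1 11.5 y -13.5 13.3
-40 260 x 6.0 11.5 y -13.6 13.4
-45 279 x 6.1 11.4 y -13.6 13.4
-50 289 x 6.3 11.6 y -13.7 13.5
-55 183 x 7.3 11.6 y -12.8 13.0
-60 573 x -11.9 12.2 y -16.3 15.6
-65 569 x -8.9 14.1 y -29.7 29.1
hub [0.6118 0.0323 0.0933]
housing [ 0.5207 -0.0443  0.065 ]
lobe [0.5354 0.0309 0.0869]
```

Run:
```python
from h import *
D=np.load('pics/w1.npz');d=D['d'];i=imaging.camera_info("wrist");H=i["hand_eye"];K=i["mtx"]
for P in [(.011,0,0),(.011,.008,0),(.011,-.008,0),(-.011,0,0),(.011,.013,-.03)]:
    print(P,proj("wrist",np.array(P),H).round(1))
print(d[215:275:3,246:264:3].round(3))
p=D['p'][215:275,200:310];cv2.imwrite('pics/f.png',cv2.resize(p,None,fx=7,fy=7,interpolation=cv2.INTER_NEAREST))
```

```text
(0.011, 0, 0) [253.7 213.5]
(0.011, 0.008, 0) [267.3 213.5]
(0.011, -0.008, 0) [240.1 213.5]
(-0.011, 0, 0) [253.7 247.8]
(0.011, 0.013, -0.03) [280.2 232.8]
[[0.394 0.395 0.394 0.393 0.394 0.394]
 [0.395 0.394 0.395 0.397 0.394 0.394]
 [0.396 0.    0.396 0.396 0.397 0.396]
 [0.397 0.397 0.396 0.    0.398 0.397]
 [0.4   0.399 0.398 0.398 0.398 0.399]
 [0.149 0.149 0.149 0.149 0.148 0.148]
 [0.143 0.145 0.144 0.144 0.143 0.144]
 [0.141 0.142 0.141 0.14  0.14  0.141]
 [0.138 0.137 0.137 0.137 0.138 0.136]
 [0.134 0.136 0.134 0.134 0.134 0.133]
 [0.13  0.131 0.131 0.131 0.13  0.131]
 [0.127 0.128 0.128 0.128 0.    0.128]
 [0.124 0.126 0.126 0.125 0.125 0.125]
 [0.122 0.123 0.121 0.122 0.122 0.121]
 [0.119 0.12  0.119 0.119 0.119 0.12 ]
 [0.117 0.118 0.117 0.118 0.117 0.118]
 [0.115 0.117 0.117 0.117 0.116 0.116]
 [0.11  0.116 0.117 0.117 0.116 0.111]
 [0.108 0.117 0.117 0.117 0.117 0.107]
 [0.106 0.115 0.118 0.119 0.116 0.   ]]
```

View pics/f.png

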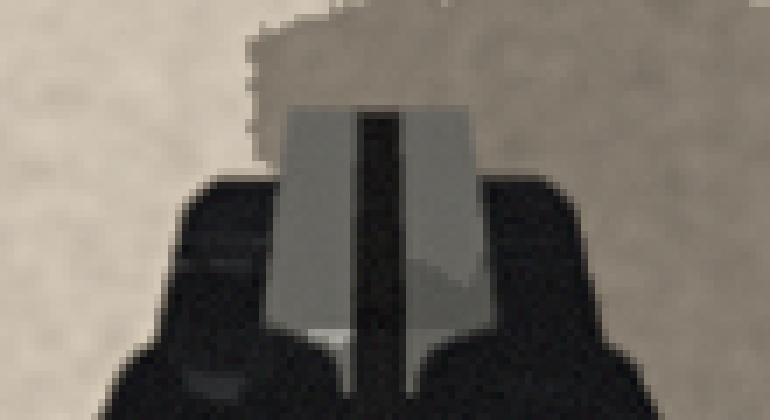

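The wrist depth puts the visible fingertip end about 25 mm behind the stated TCP. I'll check that against the scene camera.

Run:
```python
from h import *
o=telemetry.observe();print(o['position'])
for n in("scene","top"):
    p,d=imaging.grab_frame(n);cv2.imwrite(f"pics/{n}2.png",p);np.savez(f"pics/{n}2.npz",p=p,d=d)
    for dz in(0,.025,.05):print(n,dz,proj(n,o['position']+[0,0,dz]).round(1))
    if n=="scene":
        u,v=proj(n,o['position']).astype(int);c=p[v-60:v+40,u-60:u+60].copy()
        c=cv2.resize(c,None,fx=6,fy=6,interpolation=cv2.INTER_NEAREST)
        for dz in(0,.025):
            q=proj(n,o['position']+[0,0,dz]);cv2.drawMarker(c,(int((q[0]-u+60.5)*6),int((q[1]-v+60.5)*6)),(0,0,255) if dz==0 else (255,0,0),0,14,1)
        cv2.imwrite('pics/sc2.png',c)
D=np.load('pics/wrist0.npz');d=D['d'];i=imaging.camera_info("wrist");H=i["hand_eye"];K=i["mtx"]
v,u=np.mgrid[0:384,0:512];m=(d>0)&(d<.19)
P=np.stack([(u-K[0,2])/K[0,0]*d,(v-K[1,2])/K[1,1]*d,d],-1)[m]@H[:3,:3].T+H[:3,3]
for z in range(0,-60,-5):
    s=P[(P[:,2]*1e3<z+2.5)&(P[:,2]*1e3>=z-2.5)]*1e3
    if len(s)>5:print(z,len(s),"x",s[:,0].min().round(1),s[:,0].max().round(1),"y",s[:,1].min().round(1),s[:,1].max().round(1))
```

```text
[0.53078508 0.00253259 0.20857237]
scene 0 [244.8 201.3]
scene 0.025 [244.6 196.4]
scene 0.05 [244.5 191.4]
top 0 [286.9 174. ]
top 0.025 [287.4 172.5]
top 0.05 [288. 171.]
-35 117 x -9.9 9.9 y -43.3 43.0
-40 410 x -11.5 11.3 y -54.8 54.5
-45 559 x -11.3 11.7 y -56.2 55.7
-50 641 x -11.7 11.5 y -57.2 56.2
-55 707 x -12.2 11.6 y -56.8 56.4
```

View pics/sc2.png

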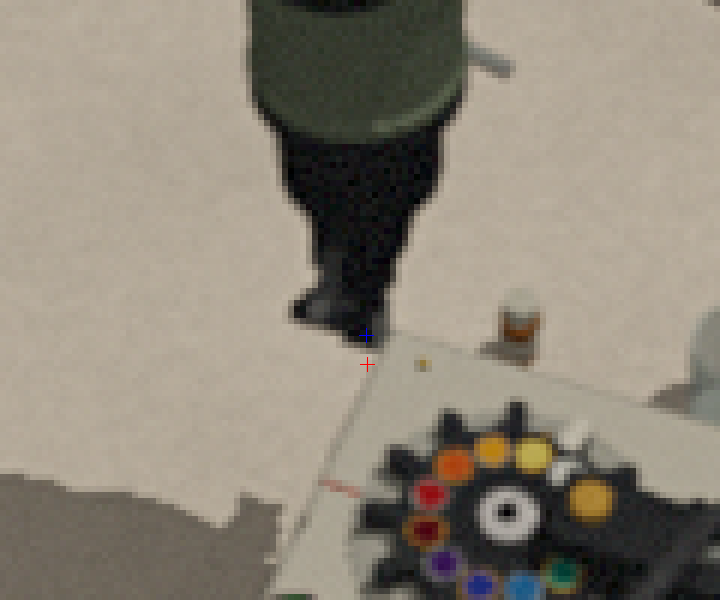

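The scene view agrees: the visible finger end is near the blue mark, about 20–25 mm above the nominal TCP (red). I'll profile the tip more finely.

Run:
```python
from h import *
D=np.load('pics/w1.npz');d=D['d'];i=imaging.camera_info("wrist");H=i["hand_eye"];K=i["mtx"]
v,u=np.mgrid[0:384,0:512];m=(d>0)&(d<.25)
A=np.stack([(u-K[0,2])/K[0,0]*d,(v-K[1,2])/K[1,1]*d,d],-1)@H[:3,:3].T+H[:3,3]
for r in range(228,262,2):
    mm=m[r]; 
    if mm.any():
        s=A[r][mm]*1e3;s=s[abs(s[:,1])<30];print(r,"y",s[:,1].min().round(1),s[:,1].max().round(1),"z mid",np.median(s[abs(s[:,1])<5][:,2]).round(1),"z side",np.median(s[abs(s[:,1])>9][:,2]).round(1) if (abs(s[:,1])>9).any() else None,"x",np.median(s[:,0]).round(1))
o=telemetry.observe();p=o['position'];hub=np.array([.6025,.0293]);yaw=.2535
print(p,o['tool_rot'])
```

```text
230 y -6.5 6.2 z mid -25.3 z side None x 10.6
232 y -6.3 6.1 z mid -28.6 z side None x 10.9
234 y -6.7 6.5 z mid -31.1 z side None x 10.8
236 y -6.6 6.3 z mid -33.3 z side None x 10.7
238 y -6.5 6.3 z mid -36.1 z side None x 10.9
240 y -11.8 11.6 z mid -38.2 z side -29.0 x 10.5
242 y -12.6 12.3 z mid -40.8 z side -31.7 x 10.3
244 y -13.3 13.1 z mid -42.8 z side -33.9 x 10.5
246 y -13.5 13.3 z mid -45.3 z side -36.4 x 10.3
248 y -13.5 13.1 z mid -46.8 z side -38.6 x 10.3
250 y -13.6 13.4 z mid -49.0 z side -40.5 x 10.3
252 y -13.3 13.2 z mid -51.3 z side -42.8 x 10.5
254 y -13.3 13.1 z mid -52.8 z side -45.0 x 10.3
256 y -13.6 13.3 z mid -54.4 z side -46.5 x 10.2
258 y -13.2 13.1 z mid -56.3 z side -48.6 x 10.5
260 y -13.6 13.3 z mid -58.0 z side -50.2 x 10.2
[0.53096789 0.00273518 0.20873306] [3.14119857e+00 9.06460768e-05 2.51100480e-01]
```

Plan: keep the jaws shut, with the 22 mm pad width tangential and the jaw axis radial. The actual tip is about 24 mm behind the nominal TCP. I'll enter the notch 60° counterclockwise of the front and sweep one 120° arc, which keeps joint 7 in range. Rotate and position first.

```bash
cat >> h.py <<'E'
HUB=np.array([.6027,.0293]);LY=.2535
def pose(cw,r,z):   # cw degrees from front; jaws radial, tool x toward clockwise travel
    a=LY-np.radians(cw);return np.array([*(HUB-r*np.array([np.cos(a),np.sin(a)])),z]),a+np.pi/2
def delta(frm,to):
    (p,y),(q,w)=frm,to;d=q-p;c,s=np.cos(y),np.sin(y)
    return [round(float(v),4) for v in (c*d[0]+s*d[1],s*d[0]-c*d[1],-d[2],-(w-y))]
E
python3 - <<'E'
from h import *
print(delta((np.array([.531,.0027,.2087]),.251),pose(-60,.1,.2087)),pose(-60,.1,.2))
E
```

```text
[0.0263, 0.0788, -0.0, -2.6205] (array([ 0.57601734, -0.06707445,  0.2       ]), np.float64(2.8714938779914942))
```

Call:
{"fn": "carry_out", "kwargs": {
  "series": [
    [0.002,0.008,0,0,0,-0.18,255],
    [0.004,0.016,0,0,0,-0.36,255],
    [0.007,0.024,0,0,0,-0.54,255],
    [0.01,0.032,0,0,0,-0.72,255],
    [0.012,0.04,0,0,0,-0.9,255],
    [0.015,0.048,0,0,0,-1.08,255],
    [0.018,0.056,0,0,0,-1.26,255],
    [0.021,0.064,0,0,0,-1.44,255],
    [0.024,0.072,0,0,0,-1.62,255],
    [0.026,0.079,0,0,0,-1.8,255]
  ]
}}

```text
clock: 3.3
position: [0.5761, -0.0673, 0.2087]
tool_rot: [-3.141, 0.0, 2.057]
force: [0.6, -0.3, 0.4]
grip_width: 0.0002
```

Call:
{"fn": "carry_out", "kwargs": {
  "series": [
    [0,0,0,0,0,-0.18,255],
    [0,0,0,0,0,-0.36,255],
    [0,0,0,0,0,-0.54,255],
    [0,0,0,0,0,-0.7,255],
    [0,0,0,0,0,-0.82,255],
    [0,0,0,0,0,-0.82,255],
    [0,0,0,0,0,-0.82,255]
  ]
}}

```text
clock: 4.18
position: [0.5761, -0.0665, 0.2087]
tool_rot: [-3.141, 0.0, 2.869]
force: [0.1, 1.1, -1.0]
grip_width: 0.0003
```

Run:
```python
from h import *
o=telemetry.observe();print({k:np.round(v,4).tolist() for k,v in o.items() if k in('clock','qpos','position','tool_rot','force')})
print(delta((o['position'],o['tool_rot'][2]),pose(-60,.1,.10)))
p,d=imaging.grab_frame("wrist");cv2.imwrite("pics/w3.png",cv2.resize(p,None,fx=1.5,fy=1.5));np.savez("pics/w3.npz",p=p,d=d,pos=o['position'],rot=o['tool_rot'])
```

```text
{'clock': 4.175, 'qpos': [0.5962, 0.5715, -0.8533, 1.6921, 0.4756, 1.0987, 0.8976], 'position': [0.5761, -0.0665, 0.2087], 'tool_rot': [-3.1414, 0.0001, 2.8692], 'force': [0.146, 1.1004, -0.9583]}
[-0.0001, -0.0006, 0.1087, -0.0022]
```

View pics/w3.png

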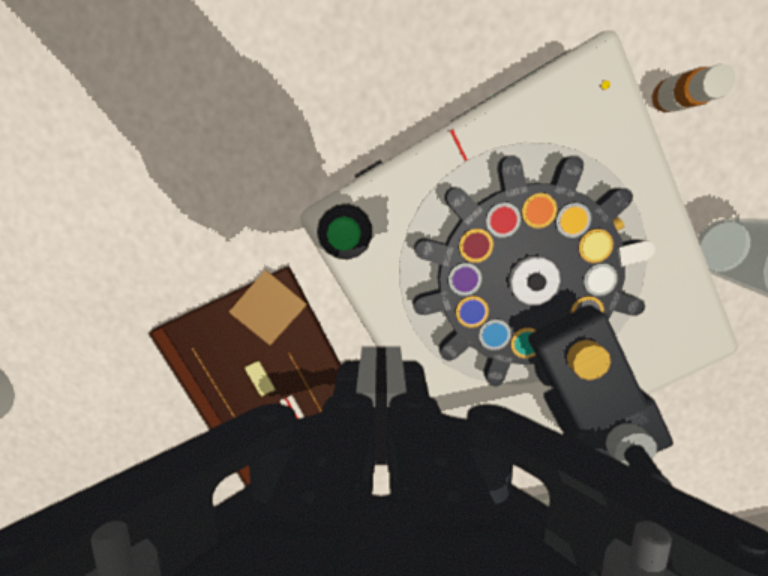

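From this side the hub is at (535,281), and the lobes of the target notch are at about (430,248) and (428,300). The button is at (343,232). Cross-checking the hub position.

Run:
```python
from h import *
D=np.load('pics/w3.npz');i=imaging.camera_info("wrist");H=i["hand_eye"];K=i["mtx"]
T=np.eye(4);T[:3,:3]=R3(D['rot']);T[:3,3]=D['pos'];C=T@H
def W(u,v,z):
    r=C[:3,:3]@np.linalg.solve(K,[u/1.5,v/1.5,1]);o=C[:3,3];return o+r*(z-o[2])/r[2]
print(W(535,281,.098),W(343,231,.088))
im=cv2.resize(D['p'],None,fx=1.5,fy=1.5);Ti=C
for h in [(.6027,.0293)]:
    for k in range(12):
        a=LY+np.pi+np.radians(15+30*k);P=np.array([h[0]+.075*np.cos(a),h[1]+.075*np.sin(a),.088]);q=proj("wrist",P,C)*1.5
        cv2.drawMarker(im,(int(q[0]),int(q[1])),(0,0,255),0,10,1)
    q=proj("wrist",np.array([*h,.098]),C)*1.5;cv2.drawMarker(im,(int(q[0]),int(q[1])),(255,0,255),0,10,1)
cv2.imwrite('pics/w3m.png',cv2.resize(im[120:400,380:680],None,fx=2,fy=2))
```

```text
[0.60162271 0.02891466 0.098     ] [ 0.53879702 -0.0815199   0.088     ]
```

View pics/w3m.png

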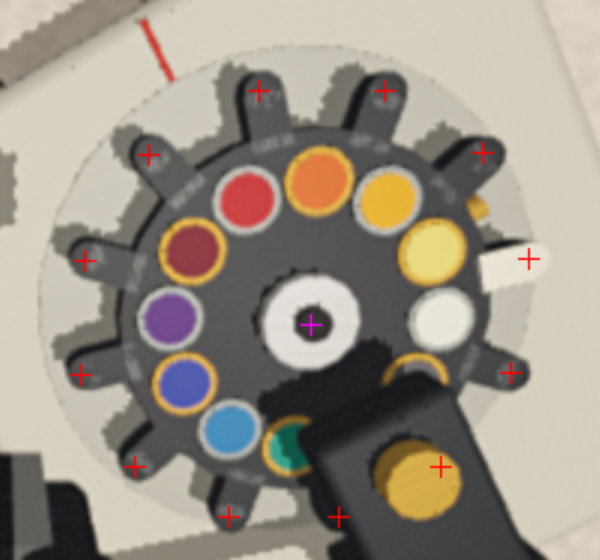

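The projected lobe model lies on the lobes within about 1 mm. Descending outside the rim and watching the force.

Call:
{"fn": "carry_out", "kwargs": {
  "series": [
    [0,0,0.03,0,0,0,255],
    [0,-0.001,0.06,0,0,0,255],
    [0,-0.001,0.09,0,0,0,255],
    [0,-0.001,0.11,0,0,0,255],
    [0,-0.001,0.125,0,0,0,255],
    [0,-0.001,0.134,0,0,0,255],
    [0,-0.001,0.138,0,0,0,255],
    [0,-0.001,0.138,0,0,0,255]
  ]
}}

```text
clock: 5.22
position: [0.5761, -0.067, 0.0708]
tool_rot: [3.142, 0.0, 2.873]
force: [0.6, -0.4, -0.3]
grip_width: 0.0
```

Call:
{"fn": "carry_out", "kwargs": {
  "series": [
    [0,0,0.003,0,0,0,255],
    [0,0,0.006,0,0,0,255],
    [0,0,0.006,0,0,0,255]
  ]
}}

```text
clock: 5.6
position: [0.5758, -0.067, 0.0644]
tool_rot: [-3.142, -0.0, 2.873]
force: [-0.3, -0.3, 0.1]
grip_width: 0.0
```

Run:
```python
from h import *
o=telemetry.observe();print({k:np.round(v,4).tolist() for k,v in o.items() if k in('clock','qpos','position','tool_rot','force')})
print(delta((o['position'],o['tool_rot'][2]),pose(-60,.1,.056)))
p,d=imaging.grab_frame("wrist");cv2.imwrite("pics/w4.png",cv2.resize(p,None,fx=1.5,fy=1.5))
p,d=imaging.grab_frame("scene");cv2.imwrite("pics/s4.png",cv2.resize(p[150:300,180:340],None,fx=4.5,fy=4))
```

```text
{'clock': 5.6, 'qpos': [0.5156, 0.7451, -0.7369, 1.8064, 0.6512, 0.8505, 0.7634], 'position': [0.5758, -0.067, 0.0644], 'tool_rot': [-3.1415, -0.0003, 2.8727], 'force': [-0.3427, -0.3484, 0.1262]}
[-0.0002, 0.0, 0.0084, 0.0013]
```

View pics/w4.png

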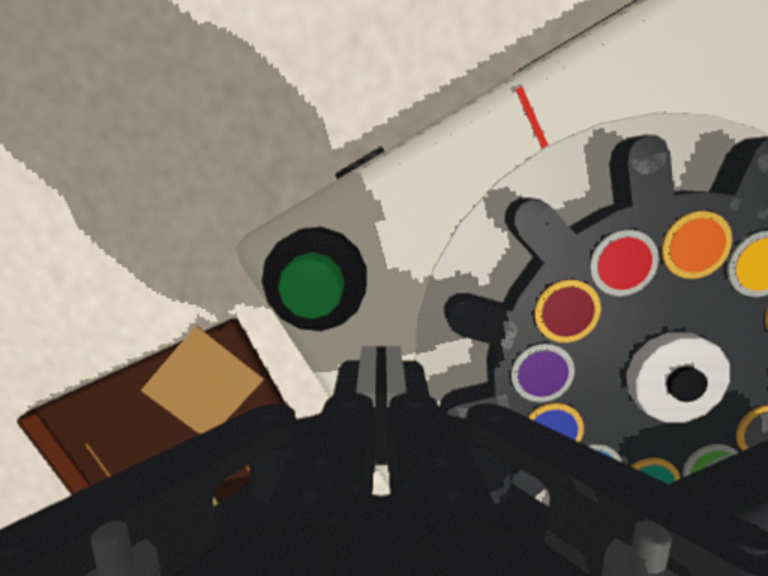

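View pics/s4.png

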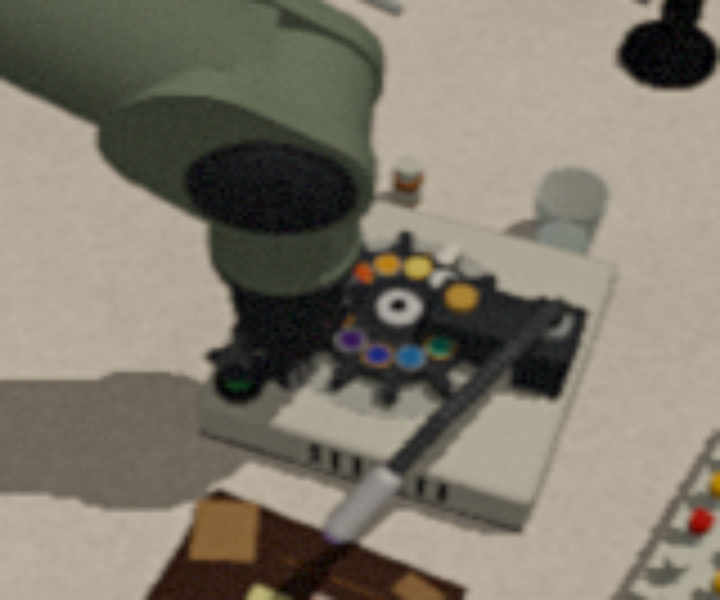

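Still no contact at TCP z 0.064, so the actual tip is higher, as the images showed. Down to 0.055, then radially into the notch.

Call:
{"fn": "carry_out", "kwargs": {
  "series": [
    [0,0,0.003,0,0,0,255],
    [0,0,0.006,0,0,0,255],
    [0,0,0.0095,0,0,0,255],
    [0,0,0.0095,0,0,0,255]
  ]
}}

```text
clock: 6.2
position: [0.5758, -0.067, 0.0547]
tool_rot: [-3.142, -0.001, 2.873]
force: [0.5, -0.2, 0.5]
grip_width: -0.0001
```

Run:
```python
from h import *
o=telemetry.observe();print({k:np.round(v,4).tolist() for k,v in o.items() if k in('clock','position','tool_rot','force')})
for r in (.09,.08):print(delta((o['position'],o['tool_rot'][2]),pose(-60,r,.055)))
```

```text
{'clock': 6.2, 'position': [0.5758, -0.067, 0.0547], 'tool_rot': [-3.1416, -0.0005, 2.8729], 'force': [0.4971, -0.1952, 0.4585]}
[-0.0003, 0.0099, -0.0003, 0.0014]
[-0.0003, 0.0199, -0.0003, 0.0014]
```

Call:
{"fn": "carry_out", "kwargs": {
  "series": [
    [0,0.004,0,0,0,0,255],
    [0,0.008,0,0,0,0,255],
    [0,0.012,0,0,0,0,255],
    [0,0.016,0,0,0,0,255],
    [0,0.019,0,0,0,0,255],
    [0,0.019,0,0,0,0,255]
  ]
}}

```text
clock: 6.95
position: [0.5811, -0.0484, 0.0551]
tool_rot: [3.142, -0.0, 2.873]
force: [-0.2, 0.2, -0.1]
grip_width: 0.0002
```

Run:
```python
from h import *
o=telemetry.observe();print({k:np.round(v,4).tolist() for k,v in o.items() if k in('clock','qpos','position','tool_rot','force')})
p,d=imaging.grab_frame("wrist");cv2.imwrite("pics/w5.png",cv2.resize(p,None,fx=1.5,fy=1.5))
f=(o['position'],o['tool_rot'][2])
for c in range(-57,-30,3):print(c,delta(f,pose(c,.081,.0547)))
```

```text
{'clock': 6.95, 'qpos': [0.4749, 0.7614, -0.7268, 1.8018, 0.6633, 0.8397, 0.7245], 'position': [0.5811, -0.0484, 0.0551], 'tool_rot': [3.1415, -0.0, 2.8731], 'force': [-0.1804, 0.1612, -0.1022]}
-57 [0.0041, -0.0002, 0.0004, 0.054]
-54 [0.0083, 0.0001, 0.0004, 0.1064]
-51 [0.0125, 0.0007, 0.0004, 0.1587]
-48 [0.0167, 0.0015, 0.0004, 0.2111]
-45 [0.0208, 0.0025, 0.0004, 0.2635]
-42 [0.0249, 0.0037, 0.0004, 0.3158]
-39 [0.0289, 0.0051, 0.0004, 0.3682]
-36 [0.0328, 0.0067, 0.0004, 0.4205]
-33 [0.0366, 0.0085, 0.0004, 0.4729]
```

View pics/w5.png

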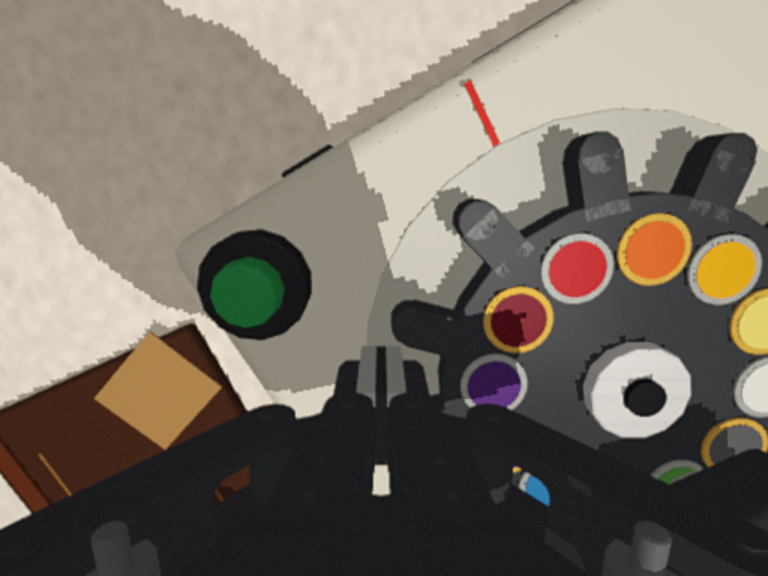

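The finger is beside the lobe, whose end is at (393,320). It's only 7 mm in, so I'll go 3 mm deeper.

Call:
{"fn": "carry_out", "kwargs": {
  "series": [
    [0,0.0015,0,0,0,0,255],
    [0,0.003,0,0,0,0,255],
    [0,0.003,0,0,0,0,255]
  ]
}}

```text
clock: 7.38
position: [0.5818, -0.0457, 0.0551]
tool_rot: [3.142, -0.0, 2.873]
force: [0.4, 0.5, -0.4]
grip_width: 0.0001
```

Call:
{"fn": "carry_out", "kwargs": {
  "series": [
    [0.0041,0.0001,0,0,0,0.0524,255],
    [0.0082,0.0004,0,0,0,0.1047,255],
    [0.0122,0.001,0,0,0,0.1571,255],
    [0.0122,0.001,0,0,0,0.1571,255]
  ]
}}

```text
clock: 7.88
position: [0.5704, -0.0417, 0.0552]
tool_rot: [-3.141, 0.0, 2.716]
force: [1.3, -1.0, -1.3]
grip_width: 0.0
```

Run:
```python
from h import *
o=telemetry.observe();print({k:np.round(v,4).tolist() for k,v in o.items() if k in('clock','qpos','position','tool_rot','force')})
p,d=imaging.grab_frame("wrist");cv2.imwrite("pics/w6.png",cv2.resize(p,None,fx=1.5,fy=1.5))
print(delta((o['position'],o['tool_rot'][2]),pose(-51,.078,.055)))
```

```text
{'clock': 7.875, 'qpos': [0.4464, 0.7362, -0.6914, 1.8332, 0.6352, 0.8068, 0.57], 'position': [0.5704, -0.0417, 0.0552], 'tool_rot': [-3.1414, 0.0004, 2.7161], 'force': [1.2513, -0.9584, -1.3246]}
[0.0, -0.0, 0.0002, 0.0017]
```

View pics/w6.png

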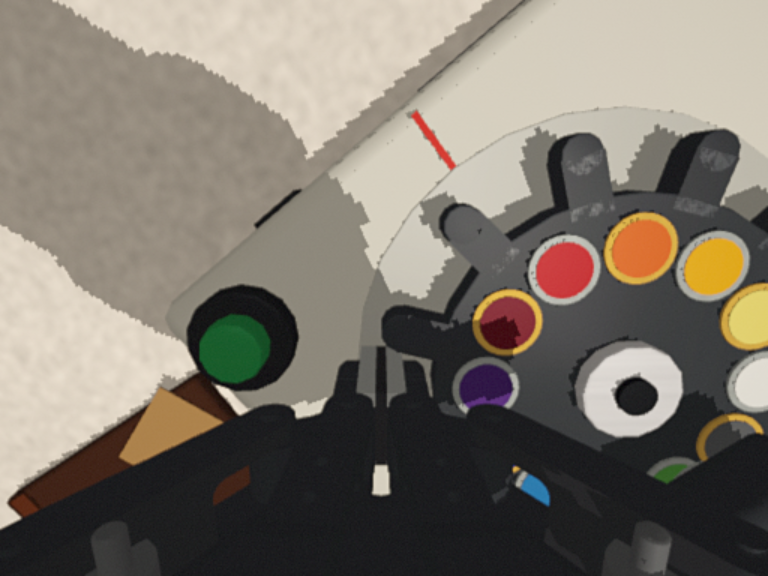

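The lobes kept their place in the image while the red mark and button moved, so the wheel turns with the finger, at about 1–2 N. Completing the first click.

Call:
{"fn": "carry_out", "kwargs": {
  "series": [
    [0.0041,0.0001,0,0,0,0.0524,255],
    [0.0082,0.0004,0,0,0,0.1047,255],
    [0.0122,0.001,0,0,0,0.1571,255],
    [0.0162,0.0017,0,0,0,0.2094,255],
    [0.0202,0.0027,0,0,0,0.2618,255],
    [0.0241,0.0038,0,0,0,0.3142,255],
    [0.028,0.0052,0,0,0,0.3665,255],
    [0.028,0.0052,0,0,0,0.3665,255]
  ]
}}

```text
clock: 8.93
position: [0.5469, -0.0251, 0.0551]
tool_rot: [-3.141, -0.0, 2.351]
force: [-0.2, 0.5, 0.3]
grip_width: 0.0002
```

Run:
```python
from h import *
o=telemetry.observe();print({k:np.round(v,4).tolist() for k,v in o.items() if k in('clock','qpos','position','tool_rot','force')})
p,d=imaging.grab_frame("wrist");cv2.imwrite("pics/w7.png",cv2.resize(p,None,fx=1.5,fy=1.5))
print(delta((o['position'],o['tool_rot'][2]),pose(-30,.078,.055)))
```

```text
{'clock': 8.925, 'qpos': [0.37, 0.6828, -0.606, 1.9004, 0.5654, 0.7352, 0.2168], 'position': [0.5469, -0.0251, 0.0551], 'tool_rot': [-3.1414, -0.0002, 2.3509], 'force': [-0.2332, 0.5458, 0.3267]}
[-0.0004, -0.0001, 0.0001, 0.003]
```

View pics/w7.png

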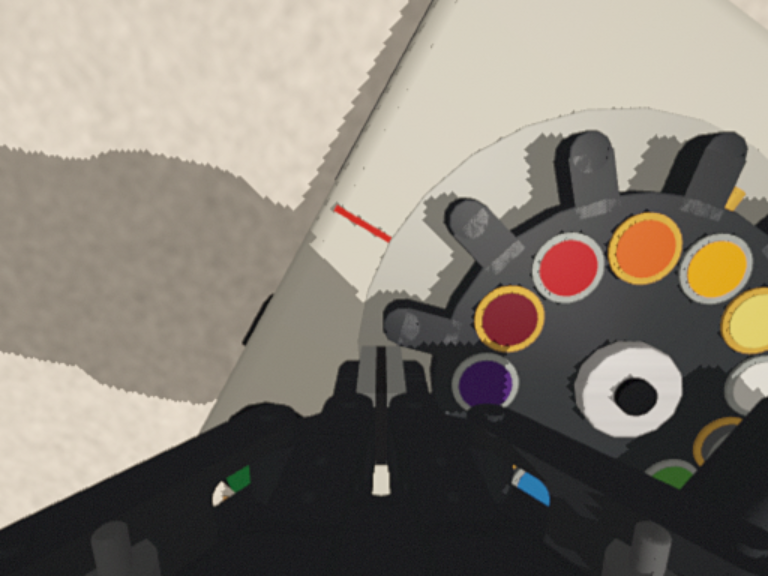

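One click is done; the same glasses stay by the finger. Two more clicks.

Call:
{"fn": "carry_out", "kwargs": {
  "series": [
    [0.0041,0.0001,0,0,0,0.0524,255],
    [0.0082,0.0004,0,0,0,0.1047,255],
    [0.0122,0.001,0,0,0,0.1571,255],
    [0.0162,0.0017,0,0,0,0.2094,255],
    [0.0202,0.0027,0,0,0,0.2618,255],
    [0.0241,0.0038,0,0,0,0.3142,255],
    [0.028,0.0052,0,0,0,0.3665,255],
    [0.0317,0.0067,0,0,0,0.4189,255],
    [0.0354,0.0085,0,0,0,0.4712,255],
    [0.039,0.0104,0,0,0,0.5236,255]
  ]
}}

```text
clock: 10.22
position: [0.527, 0.0099, 0.055]
tool_rot: [-3.141, -0.0, 1.826]
force: [0.7, -0.2, -0.2]
grip_width: 0.0002
```

Call:
{"fn": "carry_out", "kwargs": {
  "series": [
    [0.0041,0.0001,0,0,0,0.0524,255],
    [0.0082,0.0004,0,0,0,0.1047,255],
    [0.0122,0.001,0,0,0,0.1571,255],
    [0.0162,0.0017,0,0,0,0.2094,255],
    [0.0202,0.0027,0,0,0,0.2618,255],
    [0.0241,0.0038,0,0,0,0.3142,255],
    [0.028,0.0052,0,0,0,0.3665,255],
    [0.0317,0.0067,0,0,0,0.4189,255],
    [0.0354,0.0085,0,0,0,0.4712,255],
    [0.039,0.0104,0,0,0,0.5236,255]
  ]
}}

```text
clock: 11.48
position: [0.5274, 0.0504, 0.055]
tool_rot: [-3.141, -0.0, 1.302]
force: [-0.0, 0.3, 0.4]
grip_width: -0.0001
```

Run:
```python
from h import *
o=telemetry.observe();print({k:np.round(v,4).tolist() for k,v in o.items() if k in('clock','qpos','position','tool_rot','force')})
p,d=imaging.grab_frame("wrist");cv2.imwrite("pics/w8.png",cv2.resize(p,None,fx=1.5,fy=1.5))
f=(o['position'],o['tool_rot'][2]);print(delta(f,pose(30,.078,.055)))
```

```text
{'clock': 11.475, 'qpos': [0.04, 0.6124, -0.3356, 1.9565, 0.3286, 0.6254, -0.7761], 'position': [0.5274, 0.0504, 0.055], 'tool_rot': [-3.1413, -0.0003, 1.3023], 'force': [-0.0156, 0.3261, 0.3673]}
[-0.0003, 0.0002, 0.0, 0.0016]
```

View pics/w8.png

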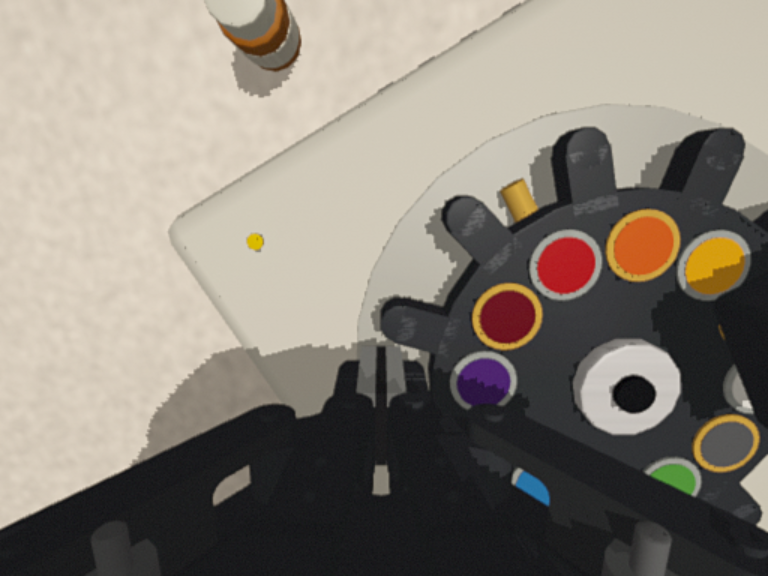

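Three clicks are done. Now the fourth, stopping exactly at the stop.

Call:
{"fn": "carry_out", "kwargs": {
  "series": [
    [0.0041,0.0001,0,0,0,0.0524,255],
    [0.0082,0.0004,0,0,0,0.1047,255],
    [0.0122,0.001,0,0,0,0.1571,255],
    [0.0162,0.0017,0,0,0,0.2094,255],
    [0.0202,0.0027,0,0,0,0.2618,255],
    [0.0241,0.0038,0,0,0,0.3142,255],
    [0.028,0.0052,0,0,0,0.3665,255],
    [0.0317,0.0067,0,0,0,0.4189,255],
    [0.0354,0.0085,0,0,0,0.4712,255],
    [0.039,0.0104,0,0,0,0.5236,255]
  ]
}}

```text
clock: 12.78
position: [0.5479, 0.0851, 0.055]
tool_rot: [-3.141, -0.0, 0.779]
force: [0.2, -0.1, -0.5]
grip_width: -0.0003
```

Run:
```python
from h import *
o=telemetry.observe();print({k:np.round(v,4).tolist() for k,v in o.items() if k in('clock','qpos','position','tool_rot','force')})
p,d=imaging.grab_frame("wrist");cv2.imwrite("pics/w9.png",cv2.resize(p,None,fx=1.5,fy=1.5))
f=(o['position'],o['tool_rot'][2]);print(delta(f,pose(60,.078,.055)),delta(f,pose(60,.1,.055)))
```

```text
{'clock': 12.775, 'qpos': [-0.1205, 0.6281, -0.1944, 1.8978, 0.1925, 0.6335, -1.2258], 'position': [0.5479, 0.0851, 0.055], 'tool_rot': [-3.1414, -0.0002, 0.7792], 'force': [0.1505, -0.0672, -0.4516]}
[-0.0001, 0.0002, 0.0, 0.0021] [-0.0, -0.0218, 0.0, 0.0021]
```

View pics/w9.png

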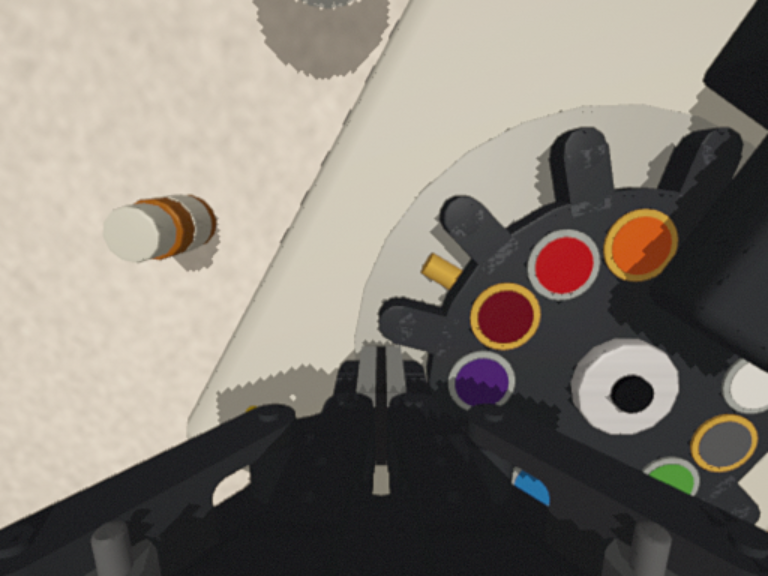

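The finger is aligned and the force is near zero. Withdraw radially, lift, and look again from the earlier inspection pose.

Call:
{"fn": "carry_out", "kwargs": {
  "series": [
    [0,-0.005,0,0,0,0,255],
    [0,-0.01,0,0,0,0,255],
    [0,-0.016,0,0,0,0,255],
    [0,-0.022,0,0,0,0,255],
    [0,-0.023,-0.03,0,0,0,255],
    [0,-0.023,-0.08,0,0,0,255],
    [0,-0.023,-0.13,0,0,0,255],
    [0,-0.023,-0.154,0,0,0,255],
    [0,-0.023,-0.154,0,0,0,255]
  ]
}}

```text
clock: 13.95
position: [0.5321, 0.1017, 0.2109]
tool_rot: [3.14, -0.003, 0.779]
force: [-0.2, -0.3, -0.9]
grip_width: 0.0
```

Run:
```python
from h import *
o=telemetry.observe();print({k:np.round(v,4).tolist() for k,v in o.items() if k in('clock','qpos','position','tool_rot','force')})
print(delta((o['position'],o['tool_rot'][2]),(np.array([.531,.0027,.2087]),.251)))
```

```text
{'clock': 13.95, 'qpos': [-0.1172, 0.3928, -0.2392, 1.8123, 0.1126, 0.9464, -1.1967], 'position': [0.5321, 0.1017, 0.2109], 'tool_rot': [3.1398, -0.0027, 0.7786], 'force': [-0.2354, -0.3366, -0.8966]}
[-0.0703, 0.0697, 0.0022, 0.5276]
```

Call:
{"fn": "carry_out", "kwargs": {
  "series": [
    [-0.015,0.015,0,0,0,0.13,255],
    [-0.035,0.035,0,0,0,0.26,255],
    [-0.055,0.055,0,0,0,0.39,255],
    [-0.07,0.07,0,0,0,0.53,255],
    [-0.07,0.07,0,0,0,0.53,255],
    [-0.07,0.07,0,0,0,0.53,255]
  ]
}}

```text
clock: 14.7
position: [0.5305, 0.0032, 0.2085]
tool_rot: [-3.141, 0.001, 0.251]
force: [-0.4, 0.6, -0.2]
grip_width: 0.0001
```

Run:
```python
from h import *
o=telemetry.observe();print({k:np.round(v,4).tolist() for k,v in o.items() if k in('clock','position','tool_rot','force')})
p,d=imaging.grab_frame("wrist");im=cv2.resize(p,None,fx=1.5,fy=1.5)
H=imaging.camera_info("wrist")["hand_eye"];T=np.eye(4);T[:3,:3]=R3(o['tool_rot']);T[:3,3]=o['position'];C=T@H
for k in range(12):
    a=LY+np.pi+np.radians(15+30*k);q=proj("wrist",np.array([HUB[0]+.075*np.cos(a),HUB[1]+.075*np.sin(a),.088]),C)*1.5
    cv2.drawMarker(im,(int(q[0]),int(q[1])),(0,0,255),0,10,1)
a=LY+np.pi-np.radians(225);q=proj("wrist",np.array([HUB[0]+.075*np.cos(a),HUB[1]+.075*np.sin(a),.088]),C)*1.5;cv2.circle(im,(int(q[0]),int(q[1])),12,(0,255,0),1)
cl,sl=np.cos(LY),np.sin(LY)
for x,y,z in[(-.088,-.094,.088),(-.115,.12,.066),(-.115,-.12,.066)]:
    q=proj("wrist",np.array([HUB[0]+cl*x-sl*y,HUB[1]+sl*x+cl*y,z]),C)*1.5;cv2.drawMarker(im,(int(q[0]),int(q[1])),(255,0,255),0,10,1)
cv2.imwrite("pics/w10.png",im)
print(delta((o['position'],o['tool_rot'][2]),(np.array([.5408,-.083,.10]),.251)))
```

```text
{'clock': 14.7, 'position': [0.5305, 0.0032, 0.2085], 'tool_rot': [-3.1412, 0.0008, 0.2512], 'force': [-0.3728, 0.5561, -0.2489]}
[-0.0114, 0.086, 0.1085, 0.0002]
```

View pics/w10.png

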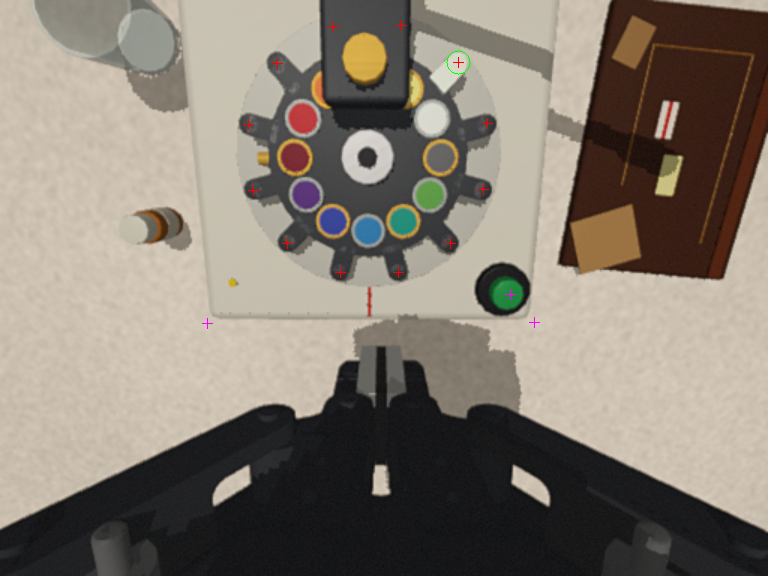

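The white lobe is now at (445,75), in the expected 225° mark (circled), so the wheel has turned exactly four clicks and sits in its stop. The lamp outline hasn't moved. Now the button: move above it.

Call:
{"fn": "carry_out", "kwargs": {
  "series": [
    [-0.003,0.02,0,0,0,0,255],
    [-0.006,0.045,0,0,0,0,255],
    [-0.009,0.07,0,0,0,0,255],
    [-0.0114,0.086,0.02,0,0,0,255],
    [-0.0114,0.086,0.05,0,0,0,255],
    [-0.0114,0.086,0.08,0,0,0,255],
    [-0.0114,0.086,0.105,0,0,0,255],
    [-0.0114,0.086,0.12,0,0,0,255],
    [-0.0114,0.086,0.13,0,0,0,255],
    [-0.0114,0.086,0.13,0,0,0,255]
  ]
}}

```text
clock: 16.0
position: [0.5408, -0.0836, 0.0789]
tool_rot: [-3.141, 0.0, 0.249]
force: [-0.5, 0.2, 0.7]
grip_width: -0.0001
```

Run:
```python
from h import *
o=telemetry.observe();print({k:np.round(v,4).tolist() for k,v in o.items() if k in('clock','position','tool_rot','force')})
p,d=imaging.grab_frame("wrist");cv2.imwrite("pics/w11.png",cv2.resize(p[180:280,190:330],None,fx=5,fy=5))
```

```text
{'clock': 16.0, 'position': [0.5408, -0.0836, 0.0789], 'tool_rot': [-3.1414, 0.0004, 0.2488], 'force': [-0.4953, 0.2272, 0.6599]}
```

View pics/w11.png

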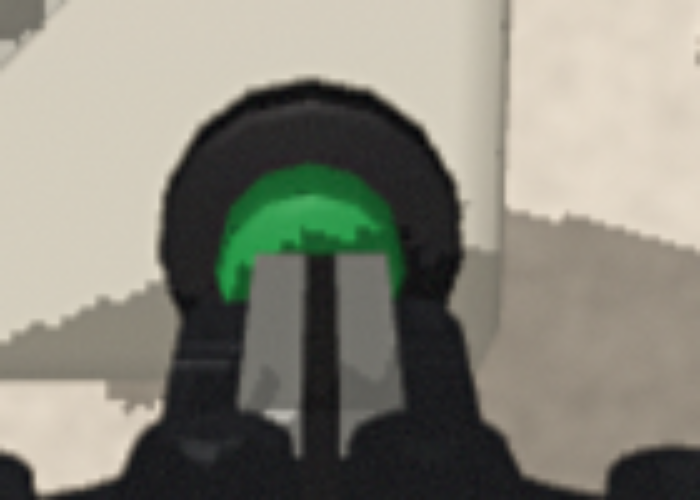

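The fingers are centred over the button. Pressing in small steps while watching Fz.

Call:
{"fn": "carry_out", "kwargs": {
  "series": [
    [0,0,0.005,0,0,0,255],
    [0,0,0.01,0,0,0,255],
    [0,0,0.013,0,0,0,255],
    [0,0,0.0145,0,0,0,255],
    [0,0,0.016,0,0,0,255],
    [0,0,0.0175,0,0,0,255],
    [0,0,0.0175,0,0,0,255]
  ]
}}

```text
clock: 16.92
position: [0.5408, -0.0838, 0.0616]
tool_rot: [-3.142, 0.0, 0.248]
force: [-1.3, 0.5, 4.3]
grip_width: 0.0003
```

Call:
{"fn": "carry_out", "kwargs": {
  "series": [
    [0,0,0.001,0,0,0,255],
    [0,0,0.002,0,0,0,255],
    [0,0,0.002,0,0,0,255]
  ]
}}

```text
clock: 17.3
position: [0.5408, -0.0838, 0.0596]
tool_rot: [-3.142, 0.0, 0.248]
force: [-2.5, -0.1, 4.3]
grip_width: -0.0001
```

Call:
{"fn": "carry_out", "kwargs": {
  "series": [
    [0,0,0.001,0,0,0,255],
    [0,0,0.001,0,0,0,255]
  ]
}}

```text
clock: 17.55
position: [0.5409, -0.0839, 0.0592]
tool_rot: [3.142, -0.0, 0.248]
force: [-6.7, 0.1, 16.2]
grip_width: -0.0
```

Call:
{"fn": "carry_out", "kwargs": {
  "series": [
    [0,0,0.001,0,0,0,255],
    [0,0,0.001,0,0,0,255]
  ]
}}

```text
clock: 17.8
position: [0.541, -0.0839, 0.0589]
tool_rot: [3.141, -0.0, 0.248]
force: [-11.4, 1.7, 30.9]
grip_width: -0.0001
```

The hard stop was clearly reached (Fz rose steeply). Release straight up.

Call:
{"fn": "carry_out", "kwargs": {
  "series": [
    [0,0,-0.002,0,0,0,255],
    [0,0,-0.006,0,0,0,255],
    [0,0,-0.012,0,0,0,255],
    [0,0,-0.03,0,0,0,255],
    [0,0,-0.07,0,0,0,255],
    [0,-0.02,-0.11,0,0,0,255],
    [0.006,-0.05,-0.15,0,0,0,255],
    [0.0114,-0.086,-0.15,0,0,0,255],
    [0.0114,-0.086,-0.15,0,0,0,255],
    [0.0114,-0.086,-0.15,0,0,0,255]
  ]
}}

```text
clock: 19.05
position: [0.5308, 0.0018, 0.2076]
tool_rot: [3.141, 0.0, 0.248]
force: [0.5, -0.8, -0.7]
grip_width: -0.0001
```

Run:
```python
from h import *
o=telemetry.observe();print({k:np.round(v,4).tolist() for k,v in o.items() if k in('clock','position','tool_rot','force')})
p,d=imaging.grab_frame("wrist");im=cv2.resize(p,None,fx=1.5,fy=1.5)
H=imaging.camera_info("wrist")["hand_eye"];K=imaging.camera_info("wrist")["mtx"];T=np.eye(4);T[:3,:3]=R3(o['tool_rot']);T[:3,3]=o['position'];C=T@H
for k in range(12):
    a=LY+np.pi+np.radians(15+30*k);q=proj("wrist",np.array([HUB[0]+.075*np.cos(a),HUB[1]+.075*np.sin(a),.088]),C)*1.5
    cv2.drawMarker(im,(int(q[0]),int(q[1])),(0,0,255),0,10,1)
cl,sl=np.cos(LY),np.sin(LY)
x,y,z=-.088,-.094,.088
B=np.array([HUB[0]+cl*x-sl*y,HUB[1]+sl*x+cl*y,z]);q=proj("wrist",B,C)
u,v=(q-[2,1]).astype(int);zz=np.median(d[v-2:v+3,u-2:u+3]);print("button top",(C@np.append(np.linalg.solve(K,[u,v,1])*zz,1))[:3])
cv2.drawMarker(im,(int(q[0]*1.5),int(q[1]*1.5)),(255,0,255),0,10,1)
cv2.imwrite("pics/w12.png",im)
p,d=imaging.grab_frame("scene");cv2.imwrite("pics/s12.png",p)
a=cv2.imread('pics/scene0.png');df=cv2.absdiff(a,p).max(2)
cv2.imwrite("pics/sd.png",df)
```

```text
{'clock': 19.05, 'position': [0.5308, 0.0018, 0.2076], 'tool_rot': [3.1413, 0.0001, 0.2482], 'force': [0.4837, -0.8441, -0.6547]}
button top [ 0.5418547  -0.08068182  0.08747544]
```

View pics/w12.png

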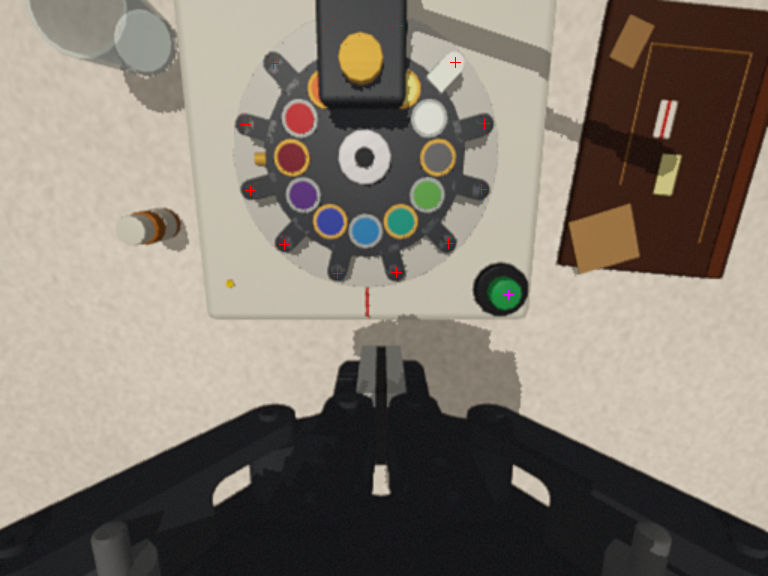

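View pics/sd.png

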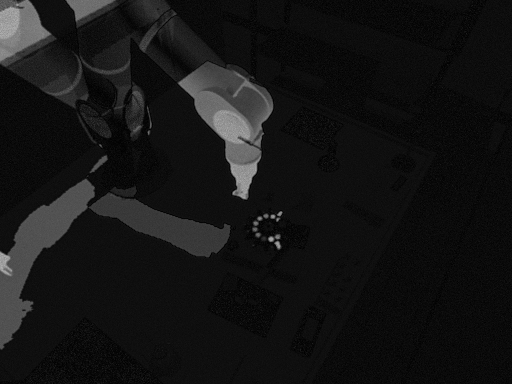

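The white lobe is in its stop at (445,75), and the button top measures z ≈ 0.0875, so it's up. In the scene difference image, only the arm, its shadow and the wheel glasses changed. Handing in.

```bash
python3 -c "
from workcell import ticket,telemetry
print(ticket.job_done(),telemetry.observe()['clock'])"
```

```text
the job is handed in; nothing more can be done
the job is handed in; nothing more can be done
```

I turned the filter wheel four clicks clockwise, pressed the green shutter button to its stop and let it up again, then handed the job in at about 19 s. `job_done` reported no verdict.

**Wheel:** I used one 120° sweep with the shut fingertips in a single rim notch, starting 60° to one side of the front mark and ending 60° past it. The force readings during the sweep were at most about 2 N. The white lobe went from 105° to 225° clockwise of the front, and every visible lobe lies on its predicted rest position.

**Shutter button:** I pressed until the force rose steeply at the hard stop. The last 1 mm step overshot: the force reached about 31 N down with about 11 N sideways, more than was needed and not gentle, though under the 40 N limit. Afterwards the button top measured 87.5 mm above the bench (88 mm is fully up).

**Lamp and surroundings:** The before-and-after scene pictures differ only in the arm, its shadow and the wheel. The lamp showed no visible shift, even after that press. The arm ended clear of everything.

**Disagreement found:** The visible fingertips end about 24 mm behind the stated tool centre point (TCP), although it is described as the very end of the fingers. I set the working heights from the measured tip, and the contact heights agreed with it.

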